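# Lock the loose last carriage with the spare pin

### The arm

A 6-joint arm with a two-finger parallel gripper is mounted at the origin on the work surface. World frame = base frame: x ahead of the robot, y to its left, z up, the work surface at z = 0. Lengths are in m, angles in rad, forces in N, time in s.
With the tool pointing down it reaches from about 0.375 to 0.9 m from the base axis. Payload 3.1 kg.
Tool frame: the origin (TCP) lies between the finger pads; the fingertips stand 8 mm ahead of it and the grasp point (between the pads) lies 11 mm behind it; z points along the fingers, y is the line along which they close (so a half turn about z gives the same grasp; the last joint's range is limited). The gripper opens to 87 mm and grips with 3 to 60 N. Pads are 19 mm wide; open, the fingers measure 117 mm over their backs; the gripper's body (75 mm by 190 mm) begins 51 mm behind the grasp point.
Start: joints at [1.127, 0.527, 1.433, -0, 1.181, -0.178], TCP at [0.164, 0.603, 0.231] pointing down, gripper open.
Joint ranges: [-3.08, 3.08], [-0.75, 2.2], [0.22, 2.44], [-1.43, 4.57], [0, 2.65], [-2.85, 2.85]. Speed limits (rad/s): [2.79, 2.79, 3.14, 3.14, 3.14, 3.14].

### API

Orientations are given as a unit quaternion [x, y, z, w].
In Python, from rig import robot gives the robot as it stands.
- The arm moves only by the tool move_arm, never from a script. Its argument "motion" is text: rows parted by semicolons, each of 5 numbers parted by spaces: the opening, from -1 (shut) to 1 (fully open), then the shift along the tool's x, y, z normalised to -1 to 1, where 1 is 0.2 m, then the turn about the tool's z normalised to -1 to 1, where 1 is pi rad. A call has 1 to 12 rows; each row is the pose to reach, as a shift and turn from the pose commanded when the call began, along the tool's axes at that moment, turning the shorter way round; what a row does not reach only later rows make up. A row lasts 1/12 s, in which the tool goes at most 41.7 mm and 7.16 degrees, less where a joint would pass 70% of its speed; a pose out of reach is approached as far as the arm can. A call with a number of a shift or a turn outside -1 to 1 is refused whole. A call with a gripper value outside its range is refused whole. The fingers move at their own pace and stop on an object; "newtons" is the grip in N (left out, the last holds). Time passes only in rows, so rows that repeat a pose let the fingers close. It gives the time, the measured TCP pose, the force, the opening and the grip force at its end, in the units of the state.
- robot.get_obs(): the state, without advancing time (a new reading comes with each control period).
- robot.camera(name): name is "scene" or "top" or "wrist"; returns (picture, depth): 480x640x3 uint8, red, green, blue; 480x640 float32, m along the optical axis (not along the pixel's ray), 0 where there is no reading.
- robot.camera_model(name): a dict with "mtx" (3x3 intrinsics, pixels), "D" ([k1, k2, p1, p2, k3] as OpenCV has them; the pictures are not rectified), "position" and "attitude" of the camera in the world. Camera axes: x right, y down, z forward; pixel columns grow to the right and rows downward; lengths in m; the calibration is good to about 2 mm. A picture is of the moment at which its call begins: read the wrist's pose just before it. camera_model takes no time and is no camera call; for the wrist camera it gives the pose at the moment of the call.
- robot.hand_in(): hands the job in; it is judged then, once.
The state is a dict: "time": time; "q": joint angles; "joint_velocities": joint speeds; "joint_torque": joint torques, N m; "position": TCP position; "tool_rot": TCP orientation; "ft_force": force on the tool from outside, world axes, zero at the start; "moment": the same for the moment, N m; "grip_width": finger opening in m; "grip_force": force on a finger pad.
Only numpy, scipy, OpenCV 4.12 (cv2) and the standard library are available. Lean on these libraries where they do the work, as an engineer would, in place of code of your own. Each camera call takes 0.05 s, during which the arm holds its last target. There are 200 camera calls.

### The job

Two shoe-last carriages sit on their slides: one is already pushed home and locked with a pin, the other is still pulled out and has no pin. Push that one fully home against its stop, then take the spare lock pin (the same as the one already fitted) from the wooden rack and put it down through the eye of the steel bridge and the carriage below until its collar lies flat on the bridge. Leave the locked carriage with its pin, the ball-headed drift in the rack and the other things on the bench where they are.

Things in the scene. Friction and masses are not known exactly. Their poses are not given: they have to be found in the camera images.
- open_jack: fixed slide unit whose carriage is still out. Grey base 420 x 104 mm, x = slide direction to home (away from the robot), z up; origin on the table under the bridge eye; base from x = -160 to +260 mm, its top at z = 15 mm, side rails 30 mm high. A steel bridge, 44 mm in x and 104 in y, bar from z = 60 to 76 mm, spans the carriage; through its middle goes a vertical 17 mm hole, the eye
- open_jack_eye (a point): centre of the upper mouth of the bridge's eye on the open unit, 76 mm above the table; axes as the unit's
- open_carriage (a joint): how far the open unit's carriage stands out from home (towards the robot), m: 0 = at its stop, 0.06 most. Stiff (3 N), stays where left. Carriage: aluminium plate 76 mm wide, z = 30 to 50 mm, with a 17 mm through hole that is right under the eye at 0. A dark shoe last, 150 mm long, top 130 mm above the table, is fixed on it beyond the bridge, from 88 mm past the hole
- open_carriage_post (a point): centre of the top of the black push post on the open unit's carriage; the post is a round upright 24 mm in diameter, standing from z = 50 to 115 mm above the table (34 mm foot disc up to z = 56 mm), 62 mm on the robot's side of the carriage's hole
- locked_jack: the other slide unit, built alike, whose carriage is home and pinned; same frame and sizes as the open one. Not to be changed
- locked_jack_eye (a point): centre of the upper mouth of the bridge's eye on the locked unit, 76 mm above the table
- locked_carriage (a joint): how far the locked unit's carriage stands out from home, in m (0 = home, as it is and must stay)
- locked_pin: steel lock pin 106 mm long; origin at its lower end, z along it to the head: round shank 14 mm dia from 0 to 56 mm (lowest 7 mm tapers to 9 mm dia), flat collar 32 mm dia from 56 to 62, cylindrical grip head 22 mm dia from 62 to 106 mm. This one is already seated in the locked unit: to be left alone
- locked_pin_collar (a point): on the locked pin's axis, centre of the underside of its collar, 56 mm above its lower end
- pin_rack: fixed wooden block 60 x 170 x 70 mm high, origin at the centre of its underside, y along the block; three pockets 23 mm in diameter and 62 mm deep in its top at y = -55, 0 and +55 mm. The spare pin and the drift stand upright in two of them, their collars resting on the block's top, in pockets that change; one is empty
- spare_pin: steel lock pin 106 mm long; origin at its lower end, z along it to the head: round shank 14 mm dia from 0 to 56 mm (lowest 7 mm tapers to 9 mm dia), flat collar 32 mm dia from 56 to 62, cylindrical grip head 22 mm dia from 62 to 106 mm. This one stands upright and loose in a pocket of the rack, its lower end 14 mm above the table
- spare_pin_collar (a point): on the spare pin's axis, centre of the underside of its collar, 56 mm above its lower end
- drift: steel drift standing in another pocket of the rack: same 106 mm length and collar, but a thick 20 mm shank that does not fit the eye and a rounded 34 mm knob head; origin at the centre of its lower end, z up. To be left alone
- hammer: red-handled hammer lying on the table to the right, bystander; origin near the middle of its underside
- screwdriver: orange-handled screwdriver lying to the far right, bystander; origin near the middle of its underside
- glue_jar: closed jar 54 mm diameter, 60 mm high, standing between the two units, bystander; origin at the centre of its underside
- brush: wooden brush lying beyond the rack, bystander; origin near the middle of its underside
- tape_roll: roll of paper tape 80 mm diameter, 24 mm high, lying beyond the rack, bystander; origin at the centre of its underside
There are look-alikes about, which are no part of the job. Leave any purple look-alike of the spare_pin alone.

How it is judged:
By the outcome, as a careful person would: the job done as asked, in the order asked, and still so for the second after the job is handed in, with the robot touching nothing.
It also fails if it takes over 58 s, if anything falls off the work surface, if the arm or the gripper's body presses on something with over 40 N, if the wrist force passes 120 N, or if a joint passes its speed limit or range.

## Working session

There is one attempt and no reset: what is moved stays moved. The work goes in short steps, Python scripts to look and compute and a tool call to move; the robot and the scene stay as the last step left them, time stands still between calls to the robot, and variables do not carry over. Pictures are saved under pics/ and viewed, at most 10 in all, crops included, and the job is handed in when it is done.

Besides the shell and the picture viewer there is one more tool, called after "Request:" in YAML: its name, and indented under it one key for each argument. move_arm: Moves the arm, as the interface text tells. Its arguments: {"type":"object","properties":{"motion":{"type":"string"},"newtons":{"type":"number"}},"required":["motion"]}

```bash
mkdir -p pics; cat > h.py <<'E'
import numpy as np, cv2
from rig import robot
from scipy.spatial.transform import Rotation as R
def model(n):
    m=robot.camera_model(n); a=np.array(m["attitude"],float)
    Rm=a if a.shape==(3,3) else R.from_quat(a).as_matrix()
    return np.array(m["mtx"],float),np.array(m["D"],float),np.array(m["position"],float),Rm
def rays(n,px,M=None):
    K,D,p,Rm=M or model(n)
    u=cv2.undistortPoints(np.array(px,float).reshape(-1,1,2),K,D).reshape(-1,2)
    return p,np.c_[u,np.ones(len(u))]@Rm.T
def plane(n,px,z,M=None):
    p,d=rays(n,px,M); return p+d*((z-p[2])/d[:,2])[:,None]
def cloud(n,dep,M=None):
    v,u=np.mgrid[0:480,0:640]
    p,d=rays(n,np.c_[u.ravel(),v.ravel()],M)
    return (p+d*dep.reshape(-1,1)).reshape(480,640,3)
def snap(n,name):
    M=model(n); im,d=robot.camera(n)
    cv2.imwrite(f"pics/{name}.png",im[:,:,::-1]); np.savez(f"pics/{name}.npz",im=im,d=d,K=M[0],D=M[1],p=M[2],R=M[3])
    return im,d,M
def load(name):
    z=np.load(f"pics/{name}.npz"); return z["im"],z["d"],(z["K"],z["D"],z["p"],z["R"])
E
python3 - <<'E'
from h import *
for n in("top","scene"):
    im,d,M=snap(n,n+"0"); print(n,M[2],M[3].round(2).tolist(),M[0][0,0])
print(robot.get_obs()["time"],robot.get_obs()["tool_rot"])
E
```

```text
top [ 0.38745948 -0.08792763  1.66402424] [[0.02, -0.99, 0.11], [-1.0, -0.02, -0.01], [0.01, -0.11, -0.99]] 606.0293063257841
scene [1.06227362 0.63626248 0.80090323] [[-0.83, 0.36, -0.43], [0.56, 0.52, -0.65], [-0.01, -0.78, -0.63]] 434.56310919375267
0.1 [ 1.32009189e-01  9.91248027e-01 -9.16298300e-04 -2.87512347e-04]
```

View pics/top0.png

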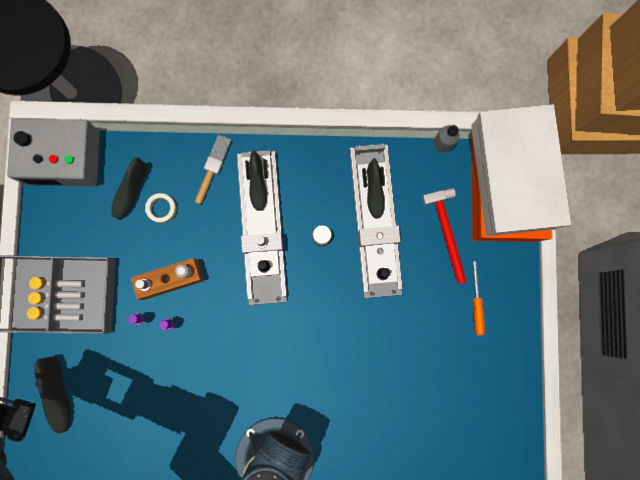

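View pics/scene0.png

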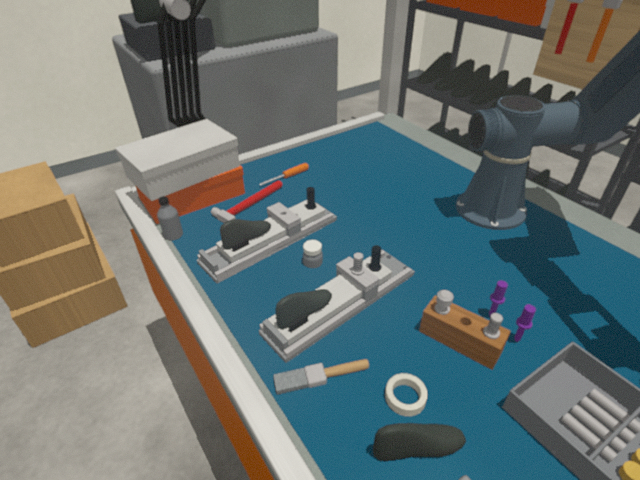

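The top view shows the open unit on the right, with its post at (384,273) and an empty eye at (380,236). The locked unit is on the left, with a pin at (262,241). The rack holds two candidates, at top (143,284) and (184,270). Two purple look-alikes stand at (136,319) and (166,324). Next I crop the rack and measure.

```bash
python3 - <<'E'
from h import *
im,d,M=load("top0"); P=cloud("top",d,M)
def blob(c,r,z0,z1,nm):
    u,v=c; Q=P[v-r:v+r+1,u-r:u+r+1].reshape(-1,3); m=(Q[:,2]>z0)&(Q[:,2]<z1); q=Q[m]
    print(nm,m.sum(),"mean",q.mean(0).round(4),"mid",((q.max(0)+q.min(0))/2).round(4),"ext",np.ptp(q,axis=0).round(4)); return q
blob((143,284),12,.105,.14,"L head"); blob((184,270),12,.105,.14,"R head"); blob((384,273),11,.1,.13,"post")
blob((262,241),9,.105,.14,"lockpin")
q=blob((380,236),26,.066,.086,"bridge"); r=cv2.minAreaRect((q[:,:2]*1000).astype(np.float32)); print(r)
# base of open unit: light pixels via low rails
m=((P[...,2]>.006)&(P[...,2]<.045)).astype(np.uint8); m[:,:340]=0;m[:,410:]=0;m[:140]=0;m[302:]=0
q=P[m>0]; print("open base",cv2.minAreaRect((q[:,:2]*1000).astype(np.float32)))
# eye hole
g=cv2.cvtColor(im,cv2.COLOR_RGB2GRAY); 
print(g[228:246,372:390])
a=cv2.resize(im[215:345,110:240],(390,390),interpolation=3)
b=cv2.resize(im[215:300,340:425],(390,390),interpolation=3)
s=cv2.imread("pics/scene0.png")[270:380,400:550]; s=cv2.resize(s,(532,390),interpolation=3)
b2=cv2.resize(b,(260,260)); out=np.zeros((600,800,3),np.uint8); out[:390,:260]=cv2.resize(a[...,::-1],(260,390)) ;out[:390,260:792]=s
out[:390,:260]=0; out[:260,:260]=cv2.resize(a[...,::-1],(260,260)); out[300:560,:260]=b2[...,::-1]
cv2.imwrite("pics/crop1.png",out)
E
```

```text
L head 71 mean [0.4515 0.3456 0.1185] mid [0.4513 0.3464 0.1162] ext [0.0204 0.0235 0.0201]
R head 145 mean [0.4867 0.243  0.117 ] mid [0.4872 0.2449 0.1158] ext [0.0329 0.0352 0.0215]
post 74 mean [ 0.4927 -0.2753  0.1132] mid [ 0.4925 -0.2753  0.1107] ext [0.0225 0.0222 0.0212]
lockpin 68 mean [0.5678 0.046  0.1243] mid [0.5685 0.0462 0.1204] ext [0.0218 0.021  0.0277]
bridge 714 mean [ 0.5993 -0.2639  0.0753] mid [ 0.6139 -0.2647  0.0754] ext [0.0952 0.107  0.0186]
((616.5046997070312, -262.3883972167969), (92.50634002685547, 104.61710357666016), 6.881192207336426)
open base ((646.0924072265625, -260.00408935546875), (450.7508239746094, 193.88674926757812), 0.8393190503120422)
[[216 213 216 215 214 216 216 215 217 215 216 215 216 217 217 215 217 215]
 [217 217 216 218 217 217 217 216 216 216 216 216 215 215 211 214 216 213]
 [216 216 215 215 216 217 217 217 216 216 215 214 214 214 202 215 216 216]
 [217 216 215 218 216 215 211 201 203 212 216 217 218 218 215 217 217 215]
 [218 219 218 220 214 187 167 151 162 161 196 215 218 214 215 214 215 213]
 [219 217 217 215 196 144 188 213 20
[... 239 characters left out ...]
223 223 222 221 221 222]
 [222 224 222 221 190 161 234 239 236 233 183 201 219 222 219 219 219 218]
 [222 222 222 221 216 187 175 220 221 210 197 212 214 213 213 211 211 212]
 [215 214 215 214 216 214 197 202 195 204 215 216 214 215 215 216 216 218]
 [218 216 217 216 217 219 218 217 217 215 217 215 216 216 214 214 214 214]
 [217 218 217 216 216 217 216 216 217 217 217 217 217 217 217 218 219 220]
 [220 220 219 220 220 220 220 222 218 217 217 212 211 210 207 207 204 203]
 [216 215 212 210 209 205 207 202 181 178 184 167 172 171 152 152 139 148]
 [151 153 168 153 156 136 139 142 135 150 210 219 237 239 238 239 239 238]
 [139 164 235 239 239 239 239 240 239 238 239 238 239 239 239 240 239 239]]
```

View pics/crop1.png

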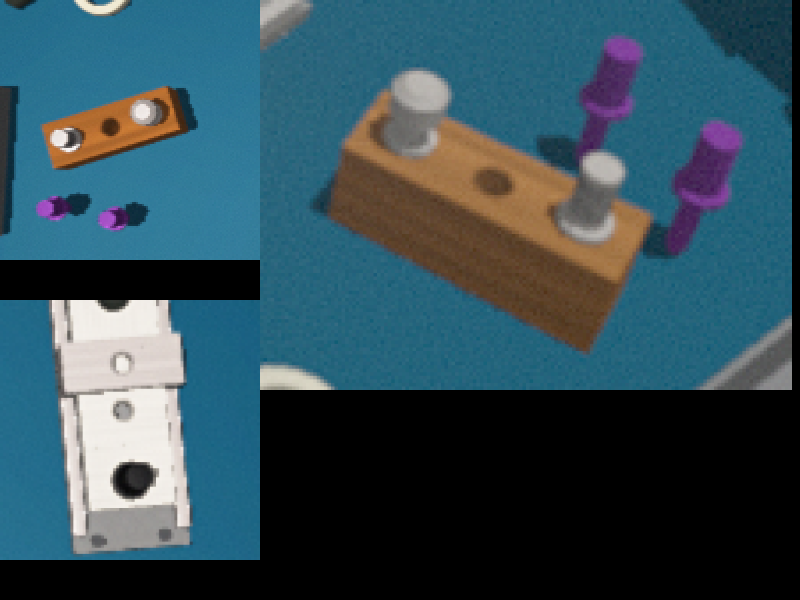

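The slim cylindrical head at top (143,284), scene (494,324), is the spare pin. The fat 34 mm knob at top (184,270) is the drift, and the purple pair are decoys. Next I refine the eye, the slide direction and the first motion.

```bash
cat >> h.py <<'E'
def rel(xyz,ang=None):
    """tool-axes shift/0.2 and turn/pi to a TCP position; ang = world heading of tool y (mod pi)"""
    o=robot.get_obs(); Rt=R.from_quat(o["tool_rot"]).as_matrix()
    s=Rt.T@(np.array(xyz)-o["position"])
    t=0
    if ang is not None:
        cur=np.arctan2(Rt[1,1],Rt[0,1]); dlt=(ang-cur+np.pi/2)%np.pi-np.pi/2; t=-dlt/np.pi
    return (s/.2).round(4),round(t,4)
E
python3 - <<'E'
from h import *
im,d,M=load("top0"); P=cloud("top",d,M); g=cv2.cvtColor(im,cv2.COLOR_RGB2GRAY).astype(float)
def edgeline(cols,row0,row1,axis):pass
# eye outline: dark-ish ring -> outer contour against 215 bridge
sub=g[229:241,373:387]; m=((np.abs(sub-216)>12)).astype(np.uint8)
n,l,st,c=cv2.connectedComponentsWithStats(m); k=1+st[1:,4].argmax()
x,y,w,h,a=st[k]; u,v=373+x+(w-1)/2,229+y+(h-1)/2
eye=plane("top",[[u,v]],.076,M)[0]; print("eye",u,v,w,h,eye.round(4))
Q=P.reshape(-1,3)
def post(M,P,c,z,r,dz):
    uu,vv=c;q=P[vv-r:vv+r+1,uu-r:uu+r+1].reshape(-1,3);q=q[np.abs(q[:,2]-z)<dz];(cx,cy),rad=cv2.minEnclosingCircle((q[:,:2]*1000).astype(np.float32));return np.array([cx,cy,rad])/1000,len(q)
print("post",post(M,P,(384,273),.115,10,.01)); print("pin",post(M,P,(143,284),.12,10,.01)); print("lock",post(M,P,(262,241),.126,9,.01)); print("drift",post(M,P,(184,270),.12,14,.012))
# base outline: non-blue pixels around open unit
hsv=cv2.cvtColor(im,cv2.COLOR_RGB2HSV); m=((hsv[...,1]<70)&(hsv[...,2]>90)).astype(np.uint8); m[:,:335]=0;m[:,415:]=0;m[:135]=0;m[310:]=0
L=[];Rr=[]
for v in list(range(175,224))+list(range(250,288)):
    x=np.where(m[v])[0]; L.append([x.min()-.5,v]);Rr.append([x.max()+.5,v])
for nm,e in(("L",L),("R",Rr)):
    w=plane("top",e,.03,M); f=cv2.fitLine((w[:,:2]*1000).astype(np.float32),cv2.DIST_HUBER,0,.01,.01).ravel(); f[:2]*=np.sign(f[0]); n=np.array([-f[1],f[0]])
    print(nm,"ang",np.arctan2(f[1],f[0]),"eye lateral mm",(eye[:2]*1000-f[2:])@n)
ims,ds,Ms=load("scene0"); Ps=cloud("scene",ds,Ms)
for c,z,nm in(((494,320),.12,"pin"),((311,190),.115,"post"),((358,256),.126,"lock")): print("scene",nm,post(Ms,Ps,c,z,9,.004))
# table decoy heights
for c in((136,319),(166,324)):
    q=P[c[1]-9:c[1]+9,c[0]-12:c[0]+12].reshape(-1,3); q=q[q[:,2]>.02]; print("purple",q[:,:2].min(0).round(3),q[:,:2].max(0).round(3),q[:,2].max().round(3))
gs=ims[195:235,265:310].astype(int).sum(2)//3
E
```

```text
eye 379.5 235.0 8 9 [ 0.5937 -0.2652  0.076 ]
post (array([ 0.49342096, -0.27581396,  0.01197615]), 68)
pin (array([0.45282886, 0.34656598, 0.01202147]), 67)
lock (array([0.56868292, 0.04648391, 0.01103093]), 62)
drift (array([0.4871926 , 0.24440666, 0.01723584]), 137)
L ang 0.108259045 eye lateral mm -54.1712461439039
R ang 0.10659521 eye lateral mm 52.32332294648486
scene pin (array([0.44977722, 0.34700104, 0.01157562]), 82)
scene post (array([ 0.49431107, -0.27695569,  0.01383316]), 30)
scene lock (array([0.5686283 , 0.04587386, 0.01265596]), 54)
purple [ 0.349 -0.088] [0.387 0.378] 1.664
purple [ 0.337 -0.088] [0.387 0.295] 1.664
```

Request:
move_arm:
  motion: "0.4 -1 -1 0.1 -0.118; 0.4 -1 -1 0.1 -0.118; 0.4 -1 -1 0.1 -0.118; 0.4 -1 -1 0.1 -0.118; 0.4 -1 -1 0.1 -0.118; 0.4 -1 -1 0.1 -0.118; 0.4 -1 -1 0.1 -0.118; 0.4 -1 -1 0.1 -0.118"

```text
time: 0.77
position: [0.3061, 0.3527, 0.2098]
tool_rot: [-0.05, 0.999, -0.002, -0.001]
ft_force: [-0.7, 0.2, 0.5]
grip_width: 0.0611
grip_force: 0.0
```

Request:
move_arm:
  motion: "0.4 -0.6 -1 0 0; 0.4 -0.6 -1 0 0; 0.4 -0.6 -1 0 0; 0.4 -0.6 -1 0 0; 0.4 -0.6 -1 0 0; 0.4 -0.6 -1 0 0"

```text
time: 1.27
position: [0.4473, 0.1693, 0.2106]
tool_rot: [-0.052, 0.999, -0.0, 0.001]
ft_force: [-0.2, 0.6, 0.4]
grip_width: 0.0607
grip_force: 0.0
```

Request:
move_arm:
  motion: "0.4 0 -1 0 0; 0.4 0 -1 0 0; 0.4 0 -1 0 0; 0.4 0 -1 0 0; 0.4 0 -1 0 0; 0.4 0 -1 0 0"

```text
time: 1.77
position: [0.4681, -0.0326, 0.2107]
tool_rot: [-0.05, 0.999, -0.002, 0.001]
ft_force: [0.3, 0.0, -0.3]
grip_width: 0.0608
grip_force: 0.0
```

```bash
python3 -c "
from h import *
print(robot.get_obs()['position'],rel([.4935,-.276,.2],.107+np.pi/2))"
```

```text
[ 0.46810203 -0.03256334  0.21072457] (array([-0.0044, -1.2236,  0.0575]), np.float64(-0.0022))
```

Request:
move_arm:
  motion: "0.4 0 -1 0 0; 0.4 0 -1 0 0; 0.4 0 -1 0 0; 0.4 0 -1 0 0; 0.4 0 -1 0 0; 0.4 0 -1 0 0"

```text
time: 2.27
position: [0.4894, -0.2323, 0.2108]
tool_rot: [-0.051, 0.999, -0.003, 0.002]
ft_force: [1.0, -0.0, 0.3]
grip_width: 0.0612
grip_force: 0.0
```

```bash
python3 -c "
from h import *
print(robot.get_obs()['position'],rel([.4935,-.276,.084],.107+np.pi/2))
snap('wrist','w1')"
```

```text
[ 0.48941404 -0.23225571  0.21075424] (array([ 0.004 , -0.2163,  0.6349]), np.float64(-0.0017))
```

View pics/w1.png

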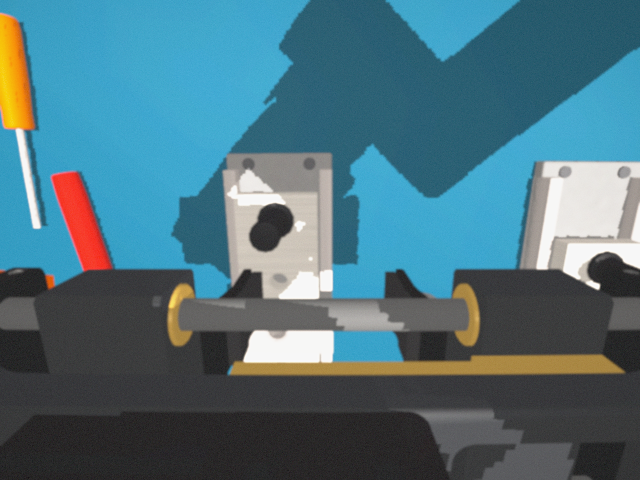

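The wrist view shows the post with its top near (265,237), to one side of the fingers as expected. I'll align above it first, then descend.

Request:
move_arm:
  motion: "0.4 0.004 -0.216 0.1 0; 0.4 0.004 -0.216 0.25 0; 0.4 0.004 -0.216 0.44 0; 0.4 0.004 -0.216 0.635 0; 0.4 0.004 -0.216 0.635 0; 0.4 0.004 -0.216 0.635 0"

```text
time: 2.82
position: [0.4893, -0.2659, 0.0815]
tool_rot: [-0.054, 0.999, 0.003, -0.003]
ft_force: [1.0, -0.2, 0.8]
grip_width: 0.0609
grip_force: 0.0
```

Request:
move_arm:
  motion: "-0.5 0 0 0 0; -0.5 0 0 0 0; -0.5 0 0 0 0; -0.5 0 0 0 0; -0.5 0 0 0 0; -0.5 0 0 0 0"
  newtons: 15

```text
time: 3.32
position: [0.493, -0.2741, 0.0858]
tool_rot: [-0.054, 0.999, -0.006, 0.003]
ft_force: [-1.0, -15.1, -2.7]
grip_width: 0.0296
grip_force: 7.0
```

Request:
move_arm:
  motion: "-0.6 0 0 0 0; -0.6 0 0 0 0; -0.6 0 0 0 0; -0.6 0 0 0 0"

```text
time: 3.65
position: [0.494, -0.2766, 0.0857]
tool_rot: [-0.054, 0.999, -0.007, 0.004]
ft_force: [-0.3, -13.8, -2.9]
grip_width: 0.0236
grip_force: 15.0
```

```bash
python3 -c "
from h import *
o=robot.get_obs();print(o['position'],o['ft_force'],o['grip_width'],o['grip_force'],R.from_quat(o['tool_rot']).as_matrix().round(3))"
```

```text
[ 0.49403245 -0.27663047  0.08573567] [ -0.31922334 -13.78960017  -2.86010481] 0.02361115207333211 14.988994595842087 [[-0.994 -0.107  0.009]
 [-0.107  0.994 -0.014]
 [-0.007 -0.015 -1.   ]]
```

Request:
move_arm:
  motion: "-0.6 -0.03 -0.01 0 0; -0.6 -0.06 -0.01 0 0; -0.6 -0.09 -0.01 0 0; -0.6 -0.12 -0.01 0 0; -0.6 -0.15 -0.01 0 0; -0.6 -0.17 -0.01 0 0; -0.6 -0.17 -0.01 0 0; -0.6 -0.17 -0.01 0 0"
  newtons: 25

```text
time: 4.32
position: [0.5278, -0.273, 0.0857]
tool_rot: [-0.053, 0.999, -0.005, 0.004]
ft_force: [1.3, -8.7, -0.1]
grip_width: 0.0233
grip_force: 25.0
```

Request:
move_arm:
  motion: "-0.6 -0.01 -0.01 0 0; -0.6 -0.02 -0.01 0 0; -0.6 -0.025 -0.01 0 0; -0.6 -0.025 -0.01 0 0; -0.6 -0.025 -0.01 0 0"

```text
time: 4.73
position: [0.5313, -0.2727, 0.0857]
tool_rot: [-0.053, 0.999, -0.004, 0.002]
ft_force: [-2.1, -5.8, 3.6]
grip_width: 0.0235
grip_force: 25.0
```

Request:
move_arm:
  motion: "-0.6 -0.01 0 0 0; -0.6 -0.01 0 0 0; -0.6 -0.01 0 0 0"

```text
time: 4.98
position: [0.5313, -0.2726, 0.0857]
tool_rot: [-0.054, 0.999, -0.003, -0.0]
ft_force: [-6.9, -8.3, 5.5]
grip_width: 0.0229
grip_force: 25.0
```

Request:
move_arm:
  motion: "-0.6 -0.015 0 0 0; -0.6 -0.03 0 0 0; -0.6 -0.03 0 0 0; -0.6 -0.03 0 0 0"

```text
time: 5.32
position: [0.5316, -0.2725, 0.0855]
tool_rot: [-0.055, 0.998, -0.003, -0.006]
ft_force: [-18.6, -13.5, 11.8]
grip_width: 0.0235
grip_force: 25.0
```

The carriage is at its stop: the force rises with no further motion. I'll relax the push and release.

Request:
move_arm:
  motion: "-0.6 0.03 0 0 0; -0.6 0.03 0 0 0; 0.4 0.03 0 0 0; 0.4 0.03 0 0 0; 0.4 0.03 0 0 0; 0.4 0.03 0 0 0; 0.4 0.03 0 0 0; 0.4 0.03 0 0 0"

```text
time: 5.98
position: [0.532, -0.2683, 0.0834]
tool_rot: [-0.053, 0.999, 0.0, -0.0]
ft_force: [0.2, 0.3, -0.3]
grip_width: 0.0546
grip_force: 0.0
```

Request:
move_arm:
  motion: "0.4 0 0 -0.2 0; 0.4 0 0 -0.4 0; 0.4 0 0 -0.6 0; 0.4 -0.35 0 -0.75 0; 0.4 -0.7 0 -0.75 0; 0.4 -0.9 0 -0.75 0; 0.4 -0.9 0 -0.75 0"

```text
time: 6.57
position: [0.6954, -0.251, 0.2335]
tool_rot: [-0.053, 0.999, -0.0, 0.001]
ft_force: [0.6, -1.9, -0.8]
grip_width: 0.061
grip_force: 0.0
```

```bash
python3 - <<'E'
from h import *
im,d,M=snap("wrist","w2"); snap("top","top2"); o=robot.get_obs(); print(o["position"],o["ft_force"],M[2],M[3].round(2).tolist())
uv=cv2.projectPoints(np.array([[.5937,-.2652,.076]])@np.eye(3),cv2.Rodrigues(M[3].T)[0],-M[3].T@M[2],M[0],M[1])[0]; print(uv)
E
```

```text
[ 0.6997592  -0.25006282  0.23184025] [-0.67679836  0.3692713   0.21566864] [ 0.62771312 -0.25762761  0.38684724] [[-0.11, 0.96, 0.25], [0.99, 0.1, 0.03], [-0.0, 0.25, -0.97]]
[[[318.77797779 104.67261843]]]
```

View pics/w2.png

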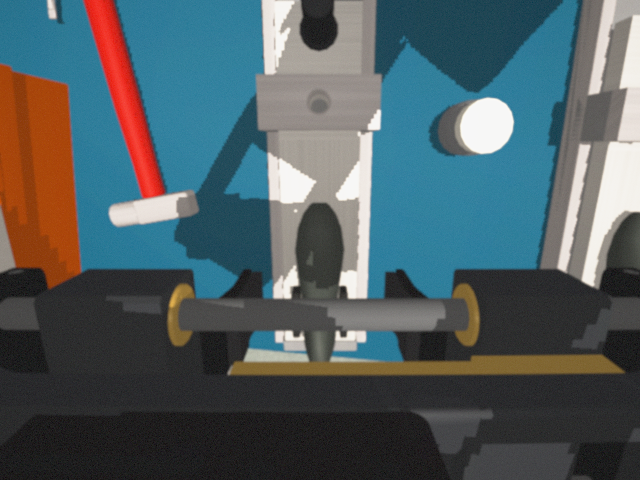

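The eye appears at about (318,101), with the carriage hole seen below it. I'll measure it in this view and check the post in the top view.

```bash
python3 - <<'E'
from h import *
im,d,M=load("w2"); g=cv2.cvtColor(im,cv2.COLOR_RGB2GRAY).astype(int)
s=g[80:124,296:342]; med=np.median(s); m=(s<med-10).astype(np.uint8)
n,l,st,c=cv2.connectedComponentsWithStats(m); k=l[21,22]
for i in range(1,n):
    if st[i,4]>40: print(st[i],c[i]+[296,80])
cs,_=cv2.findContours(m,cv2.RETR_EXTERNAL,2); cc=max(cs,key=cv2.contourArea); e=cv2.fitEllipse(cc); print("ell",e)
px=np.array(e[0])+[296,80]; print("eye wrist",px,plane("wrist",[px],.076,M)[0])
print("scale mm/px",np.linalg.norm(np.diff(plane("wrist",[px,px+[1,0]],.076,M),axis=0))*1e3)
P=cloud("wrist",d,M); q=P[90:110,265:295].reshape(-1,3); print("bridge z",np.median(q[:,2]))
im,d,M=load("top2"); P=cloud("top",d,M); q=P[245:275,365:395].reshape(-1,3); q=q[np.abs(q[:,2]-.115)<.01]; (a,b),r=cv2.minEnclosingCircle((q[:,:2]*1e3).astype(np.float32)); print("post top",a,b,r,len(q))
np.set_printoptions(linewidth=250); print(s[8:36:1,8:38])
E
```

```text
[ 11   9  24  26 429] [318.30769231 101.73892774]
ell ((22.28481101989746, 21.553531646728516), (22.201519012451172, 24.412456512451172), 173.9630126953125)
eye wrist [318.28481102 101.55353165] [ 0.59128396 -0.26586737  0.076     ]
scale mm/px 0.839569477869585
bridge z 0.07518124818653904
post top 531.3074340820312 -272.0611877441406 11.952607154846191 69
[[143 146 148 145 145 145 146 151 146 145 143 139 141 139 142 139 140 141 145 147 144 146 146 149 147 146 146 145 146 146]
 [146 145 147 146 146 147 148 148 141 143 140 136 133 131 136 131 133 133 138 139 143 147 151 146 147 147 146 149 146 146]
 [148 143 145 150 150 151 147 144 137 131 134 128 127 123 127 121 127 127 131 136 138 143 143 147 147 151 145 150 145 150]
 [148 148 154 150 150 148 147 138 129 128 120 126 123 119 120 121 123 126 122 124 128 137 141 145 148 149 147 151 149 150]
 [150 153 148 149 148 148 137 129 127 122 127 119 122 121 119 122 118 121 121 121 124 132 134 142 148 149 151 151 152 152]
 [152 152 151 152 147 138 132 131 123 123 120 120 121 124 122 121 121 119 121 120 122 127 128 139 149 150 155 151 152 152]
 [
[... 2004 characters left out ...]
111 109 109 106 108 108 110 108 105 110 110 115 118 126 134 143 145 149 146 148 148]
 [148 146 146 149 143 140 136 133 125 120 117 112 111 109 110 107 109 111 114 119 120 127 135 142 143 149 148 149 145 148]
 [146 149 147 148 148 144 141 140 133 127 126 121 118 114 117 117 115 119 120 123 131 134 140 148 150 152 148 151 150 149]
 [148 149 148 149 150 150 150 145 144 136 133 130 124 126 127 127 124 131 130 134 138 142 146 146 146 149 149 149 151 147]
 [149 147 150 147 148 147 146 147 145 145 139 138 137 133 136 133 135 138 136 140 144 142 150 151 147 150 151 149 150 151]
 [141 145 144 148 146 146 147 147 143 142 144 145 140 140 139 139 140 142 143 142 144 147 147 146 146 148 149 148 146 146]]
```

The arm was still settling in that shot (TCP moved 4 mm), so I take it again at rest. I also work out the pin approach.

```bash
python3 - <<'E'
from h import *
for k in range(2):
    im,d,M=snap("wrist","w3"); g=cv2.cvtColor(im,cv2.COLOR_RGB2GRAY).astype(int)
    M2=model("wrist"); print("moved",M2[2]-M[2])
    s=g[76:128,292:346]; m=(s<np.median(s)-10).astype(np.uint8)
    cs,_=cv2.findContours(m,cv2.RETR_EXTERNAL,2); cc=max(cs,key=cv2.contourArea); e=cv2.fitEllipse(cc); px=np.array(e[0])+[292,76]
    print("eye",px,e[1],plane("wrist",[px],.076,M)[0].round(4))
o=robot.get_obs();print(o["position"],rel([.4515,.3465,.2]))
E
```

```text
moved [-0.00272497 -0.00030065 -0.00041783]
eye [318.5464077   94.55573273] (22.760848999023438, 24.569303512573242) [ 0.5913 -0.2658  0.076 ]
moved [-0.00176225 -0.00028418 -0.00010074]
eye [317.80720329 100.13412666] (22.583396911621094, 24.415937423706055) [ 0.5913 -0.2658  0.076 ]
[ 0.69402765 -0.25050875  0.23078356] (array([0.8839, 3.0981, 0.1585]), 0)
```

Request:
move_arm:
  motion: "0.4 0.2 1 0 0; 0.4 0.2 1 0 0; 0.4 0.2 1 0 0; 0.4 0.2 1 0 0; 0.4 0.2 1 0 0; 0.4 0.2 1 0 0"

```text
time: 7.27
position: [0.6273, -0.05, 0.2319]
tool_rot: [-0.055, 0.998, 0.003, -0.003]
ft_force: [-0.5, -0.8, 0.2]
grip_width: 0.0609
grip_force: 0.0
```

Request:
move_arm:
  motion: "0.4 0.1 1 0 0; 0.4 0.1 1 0 0; 0.4 0.1 1 0 0; 0.4 0.1 1 0 0; 0.4 0.1 1 0 0; 0.4 0.1 1 0 0"

```text
time: 7.77
position: [0.5881, 0.1449, 0.2321]
tool_rot: [-0.055, 0.998, 0.001, -0.001]
ft_force: [-0.3, -0.9, -0.1]
grip_width: 0.061
grip_force: 0.0
```

Request:
move_arm:
  motion: "0.4 0.06 1 -0.1 0; 0.4 0.06 1 -0.2 0; 0.4 0.06 1 -0.2 0; 0.4 0.06 1 -0.2 0; 0.4 0.06 1 -0.2 0; 0.4 0.06 1 -0.2 0; 0.4 0.06 1 -0.2 0; 0.4 0.06 1 -0.2 0; 0.4 0.06 1 -0.2 0; 0.4 0.06 1 -0.2 0; 0.4 0.06 1 -0.2 0"

```text
time: 8.68
position: [0.559, 0.3356, 0.2718]
tool_rot: [-0.052, 0.999, -0.0, -0.0]
ft_force: [-0.1, -0.7, 1.1]
grip_width: 0.0608
grip_force: 0.0
```

```bash
python3 - <<'E'
from h import *
im,d,M=snap("wrist","w4"); o=robot.get_obs(); M2=model("wrist"); print(o["position"],M2[2]-M[2])
print(cv2.projectPoints(np.array([[.4515,.3465,.12],[.4515,.3465,.076]]),cv2.Rodrigues(M[3].T)[0],-M[3].T@M[2],M[0],M[1])[0].ravel())
E
```

```text
[0.55902755 0.33593304 0.27184447] [-2.38737297e-05  2.53351230e-04  7.47148632e-05]
[349.34873018 100.21503505 345.98482904 106.38049362]
```

View pics/w4.png

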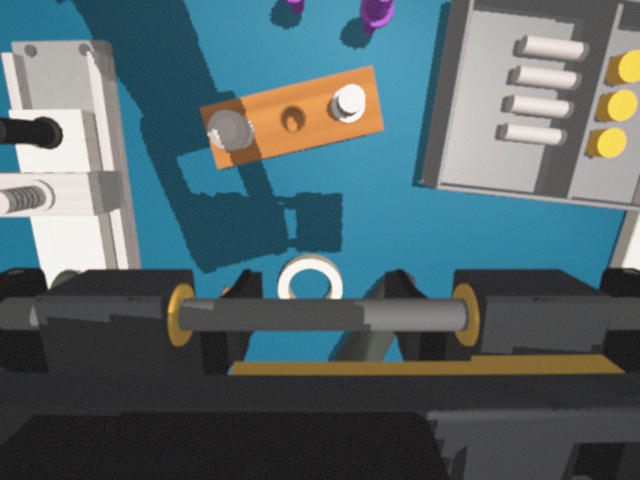

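The spare pin's head is at (350,99), with the empty pocket at (292,118) and the drift at (231,132). I'll measure the pin in the same wrist frame.

```bash
python3 - <<'E'
from h import *
im,d,M=load("w4"); P=cloud("wrist",d,M); W=(slice(75,130),slice(320,380))
q=P[W].reshape(-1,3); t=np.abs(q[:,2]-.12)<.006; (a,b),r=cv2.minEnclosingCircle((q[t,:2]*1e3).astype(np.float32)); print("depth head",a,b,r,q[t].mean(0),t.sum())
hsv=cv2.cvtColor(im,cv2.COLOR_RGB2HSV)
m=np.zeros(im.shape[:2],np.uint8); z=P[...,2]; m[W]=(np.abs(z[W]-.12)<.006)
cs,_=cv2.findContours(m,cv2.RETR_EXTERNAL,2); e=cv2.fitEllipse(max(cs,key=cv2.contourArea)); print(e,plane("wrist",[e[0]],.12,M)[0].round(4))
m[:]=0; m[W]=(hsv[W][...,1]<60)&(hsv[W][...,2]>90)&(z[W]<.095)
qc=P[m>0]; qc=qc[np.abs(qc[:,2]-.076)<.01];(a,b),r=cv2.minEnclosingCircle((qc[:,:2]*1e3).astype(np.float32)); print("collar",a,b,r,len(qc))
print(rel([.4515,.3465,.2])) 
print("tray", np.nanmax(z[30:180,440:640]))
E
```

```text
depth head 449.40380859375 348.2410888671875 10.923846244812012 [0.44954109 0.34801075 0.11911051] 581
((351.352783203125, 98.08880615234375), (25.221464157104492, 27.72442626953125), 5.108213424682617) [0.4497 0.3479 0.12  ]
collar 448.0339660644531 349.3424072265625 17.563047409057617 336
(array([0.529 , 0.1084, 0.3596]), 0)
tray 0.42523606537048747
```

```bash
python3 -c "
from h import *
print(rel([.4505,.347,.16]),rel([.4505,.347,.091]))"
```

```text
(array([0.5335, 0.1115, 0.5596]), 0) (array([0.5333, 0.1116, 0.9046]), 0)
```

Request:
move_arm:
  motion: "0.4 0.2 0.11 0.2 0; 0.4 0.4 0.11 0.4 0; 0.4 0.533 0.111 0.5 0; 0.4 0.533 0.111 0.54 0; 0.4 0.533 0.111 0.56 0; 0.4 0.533 0.111 0.56 0; 0.4 0.533 0.111 0.56 0; 0.4 0.533 0.111 0.56 0"

```text
time: 9.4
position: [0.4534, 0.3489, 0.1618]
tool_rot: [-0.052, 0.999, 0.001, 0.002]
ft_force: [-0.5, 0.0, 0.0]
grip_width: 0.0609
grip_force: 0.0
```

```bash
python3 -c "
from h import *
o=robot.get_obs();print(o['position'],rel([.4505,.347,.091],.107+np.pi/2))"
```

```text
[0.45342452 0.34888915 0.16177619] (array([ 0.0173, -0.0085,  0.3538]), np.float64(-0.0007))
```

Request:
move_arm:
  motion: "0.4 0 0 0.1 0; 0.4 0 0 0.22 0; 0.4 0 0 0.32 0; 0.4 0 0 0.348 0; 0.4 0 0 0.348 0; 0.4 0 0 0.348 0; 0.4 0 0 0.348 0; 0.4 0 0 0.348 0"

```text
time: 10.07
position: [0.4516, 0.3488, 0.0921]
tool_rot: [-0.053, 0.999, 0.001, 0.002]
ft_force: [-1.0, 0.2, -0.2]
grip_width: 0.0611
grip_force: 0.0
```

```bash
python3 -c "
from h import *
o=robot.get_obs();print(o['position'],o['ft_force'],rel([.4505,.347,.091],.107+np.pi/2))"
```

```text
[0.45160079 0.34877649 0.09208471] [-0.95247937  0.17917787 -0.24711972] (array([ 0.0064, -0.0083,  0.0054]), np.float64(-0.0004))
```

Close. Now I grip.

Request:
move_arm:
  motion: "-0.6 0.005 -0.005 0 0; -0.6 0.005 -0.005 0 0; -0.6 0.005 -0.005 0 0; -0.6 0.005 -0.005 0 0; -0.6 0.005 -0.005 0 0; -0.6 0.005 -0.005 0 0; -0.6 0.005 -0.005 0 0; -0.6 0.005 -0.005 0 0; -0.6 0.005 -0.005 0 0; -0.6 0.005 -0.005 0 0"
  newtons: 30

```text
time: 10.9
position: [0.4494, 0.3472, 0.0905]
tool_rot: [-0.053, 0.999, 0.0, -0.0]
ft_force: [0.7, 0.6, 0.3]
grip_width: 0.0213
grip_force: 30.0
```

Request:
move_arm:
  motion: "-0.8 0 0 -0.1 0; -0.8 0 0 -0.25 0; -0.8 0 0 -0.4 0; -0.8 0 0 -0.6 0; -0.8 0 0 -0.7 0; -0.8 0 0 -0.7 0; -0.8 0 0 -0.7 0; -0.8 0 0 -0.7 0"

```text
time: 11.57
position: [0.4481, 0.3464, 0.2289]
tool_rot: [-0.053, 0.999, -0.001, -0.002]
ft_force: [0.6, -0.1, -2.7]
grip_width: 0.021
grip_force: 30.0
```

```bash
python3 -c "
from h import *
o=robot.get_obs();print(o['position'],o['ft_force'],o['grip_width'],rel([.5925,-.2657,.22],.107+np.pi/2))"
```

```text
[0.44807066 0.34638262 0.22888176] [ 0.55037436 -0.14838962 -2.73659241] 0.02095024450746796 (array([-0.3947, -3.1195,  0.0474]), np.float64(-0.0003))
```

Request:
move_arm:
  motion: "-0.8 -0.13 -1 -0.03 0; -0.8 -0.13 -1 -0.03 0; -0.8 -0.13 -1 -0.03 0; -0.8 -0.13 -1 -0.03 0; -0.8 -0.13 -1 -0.03 0; -0.8 -0.13 -1 -0.03 0"

```text
time: 12.07
position: [0.4971, 0.145, 0.2343]
tool_rot: [-0.05, 0.999, -0.002, -0.002]
ft_force: [0.1, 0.7, -2.0]
grip_width: 0.0215
grip_force: 30.0
```

Request:
move_arm:
  motion: "-0.8 -0.13 -1 0 0; -0.8 -0.13 -1 0 0; -0.8 -0.13 -1 0 0; -0.8 -0.13 -1 0 0; -0.8 -0.13 -1 0 0; -0.8 -0.13 -1 0 0"

```text
time: 12.57
position: [0.545, -0.0514, 0.2345]
tool_rot: [-0.05, 0.999, -0.002, -0.0]
ft_force: [0.8, -0.1, -1.7]
grip_width: 0.0209
grip_force: 30.0
```

Request:
move_arm:
  motion: "-0.8 -0.13 -1 0 0; -0.8 -0.13 -1 0 0; -0.8 -0.13 -1 0 0; -0.8 -0.13 -1 0 0; -0.8 -0.13 -1 0 0; -0.8 -0.13 -1 0 0; -0.8 -0.13 -1 0 0; -0.8 -0.13 -1 0 0; -0.8 -0.13 -1 0 0"

```text
time: 13.32
position: [0.5894, -0.2391, 0.235]
tool_rot: [-0.054, 0.999, 0.001, -0.002]
ft_force: [0.8, 0.7, -2.8]
grip_width: 0.021
grip_force: 30.0
```

```bash
python3 -c "
from h import *
o=robot.get_obs();print(o['position'],o['ft_force'],o['grip_width'],rel([.5911,-.2662,.165],.107+np.pi/2))"
```

```text
[ 0.58943874 -0.23907054  0.23495262] [ 0.77048801  0.70039285 -2.80786907] 0.021042542618929936 (array([ 0.0052, -0.1368,  0.3494]), np.float64(0.0))
```

Request:
move_arm:
  motion: "-0.8 0.005 -0.137 0.1 0; -0.8 0.005 -0.137 0.2 0; -0.8 0.005 -0.137 0.3 0; -0.8 0.005 -0.137 0.3 0; -0.8 0.005 -0.137 0.3 0; -0.8 0.005 -0.137 0.3 0; -0.8 0.005 -0.137 0.3 0; -0.8 0.005 -0.137 0.3 0"

```text
time: 13.98
position: [0.5932, -0.2686, 0.1783]
tool_rot: [-0.053, 0.999, -0.001, 0.001]
ft_force: [0.2, 0.4, -1.4]
grip_width: 0.0214
grip_force: 30.0
```

```bash
python3 - <<'E'
from h import *
o=robot.get_obs();print(o['position'],rel([.5911,-.2662,.165],.107+np.pi/2))
im,d,M=snap("scene","s5"); a=cv2.resize(im[175:255,250:330],(480,480),interpolation=3)
im,d,M=snap("wrist","w5"); b=cv2.resize(im[100:360,180:460],(310,288))
out=np.zeros((480,800,3),np.uint8); out[:,:480]=a; out[:288,480:790]=b; cv2.imwrite("pics/c5.png",out[...,::-1])
E
```

```text
[ 0.59322443 -0.26860704  0.17829313] (array([0.0094, 0.0132, 0.0664]), np.float64(-0.0001))
```

View pics/c5.png

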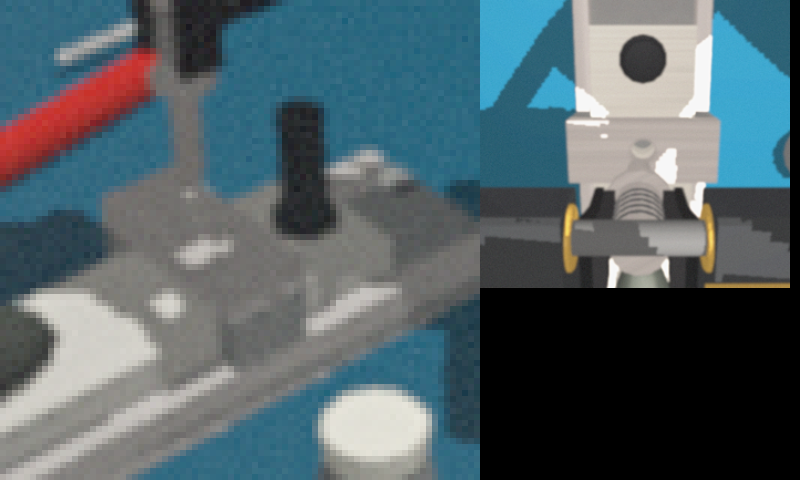

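The scene crop shows the pin hanging over the bridge. In the wrist crop its tip at (643,148) is laterally centred on the bridge. Next I fine-correct and lower to just above the mouth.

Request:
move_arm:
  motion: "-0.8 0.008 0.01 0.05 0; -0.8 0.008 0.01 0.09 0; -0.8 0.008 0.01 0.09 0; -0.8 0.008 0.01 0.09 0; -0.8 0.008 0.01 0.09 0; -0.8 0.008 0.01 0.09 0; -0.8 0.008 0.01 0.09 0"

```text
time: 14.67
position: [0.5908, -0.267, 0.1588]
tool_rot: [-0.053, 0.999, -0.0, 0.0]
ft_force: [0.5, -0.9, -2.7]
grip_width: 0.0216
grip_force: 30.0
```

```bash
python3 - <<'E'
from h import *
im,d,M=snap("wrist","w6")
o=robot.get_obs();print(o['position'],o['ft_force'],rel([.5911,-.2662,.15],.107+np.pi/2))
cv2.imwrite("pics/c6.png",cv2.resize(im[180:300,250:390],(700,600),interpolation=3)[...,::-1])
print(cv2.projectPoints(np.array([[.5913,-.2658,.076],o['position']+[0,0,-.0765]]),cv2.Rodrigues(M[3].T)[0],-M[3].T@M[2],M[0],M[1])[0].ravel())
E
```

```text
[ 0.59072527 -0.26696843  0.15881369] [-0.19799972  0.20438171 -2.10966177] (array([-0.0022,  0.0036,  0.0441]), np.float64(-0.0004))
[324.16860956 247.52830012 322.59185814 249.11465805]
```

View pics/c6.png

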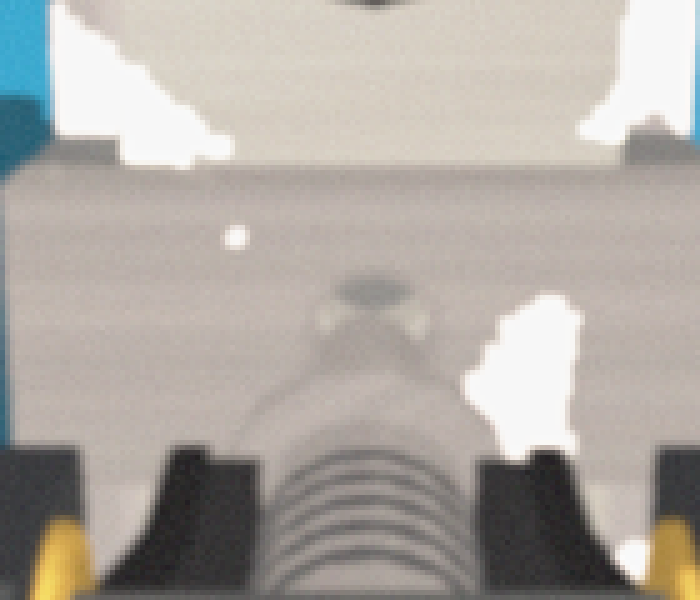

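The eye rim spans x 318–430 in the crop (centre 374), with its near edge at y 275. The taper is centred at x≈370, within 1 mm of the eye both ways. I insert now.

Request:
move_arm:
  motion: "-0.8 0 0.003 0.03 0; -0.8 0 0.003 0.06 0; -0.8 0 0.003 0.08 0; -0.8 0 0.003 0.1 0; -0.8 0 0.003 0.1 0; -0.8 0 0.003 0.1 0"

```text
time: 15.22
position: [0.5902, -0.2661, 0.138]
tool_rot: [-0.053, 0.999, 0.0, -0.0]
ft_force: [0.5, -0.1, -2.2]
grip_width: 0.0213
grip_force: 30.0
```

Request:
move_arm:
  motion: "-0.8 0 0 0.03 0; -0.8 0 0 0.05 0; -0.8 0 0 0.07 0; -0.8 0 0 0.09 0; -0.8 0 0 0.1 0; -0.8 0 0 0.1 0; -0.8 0 0 0.1 0"

```text
time: 15.8
position: [0.5904, -0.2662, 0.1184]
tool_rot: [-0.053, 0.999, 0.0, -0.0]
ft_force: [0.2, 0.7, -1.9]
grip_width: 0.0215
grip_force: 30.0
```

Tip at about 42 mm, inside the carriage hole, with no contact force. I continue down.

Request:
move_arm:
  motion: "-0.8 0 0 0.03 0; -0.8 0 0 0.05 0; -0.8 0 0 0.07 0; -0.8 0 0 0.08 0; -0.8 0 0 0.09 0; -0.8 0 0 0.09 0; -0.8 0 0 0.09 0"

```text
time: 16.38
position: [0.5904, -0.2662, 0.1004]
tool_rot: [-0.053, 0.999, 0.0, -0.0]
ft_force: [0.1, -0.1, -1.6]
grip_width: 0.0213
grip_force: 30.0
```

Request:
move_arm:
  motion: "-0.8 0 0 0.01 0; -0.8 0 0 0.02 0; -0.8 0 0 0.025 0; -0.8 0 0 0.025 0; -0.8 0 0 0.025 0"

```text
time: 16.8
position: [0.5907, -0.2663, 0.0965]
tool_rot: [-0.053, 0.999, -0.0, 0.0]
ft_force: [-1.7, 0.8, 4.2]
grip_width: 0.0214
grip_force: 30.0
```

The upward force at z = 0.0965 means the collar is on the bridge, exactly as computed. I release and retreat straight up.

Request:
move_arm:
  motion: "0.4 0 0 0 0; 0.4 0 0 0 0; 0.4 0 0 0 0; 0.4 0 0 0 0; 0.4 0 0 0 0; 0.4 0 0 0 0; 0.4 0 0 0 0"

```text
time: 17.38
position: [0.5904, -0.2662, 0.0954]
tool_rot: [-0.053, 0.999, 0.0, -0.0]
ft_force: [1.0, 0.2, -0.6]
grip_width: 0.0578
grip_force: 0.0
```

Request:
move_arm:
  motion: "0.4 0 0 -0.15 0; 0.4 0 0 -0.35 0; 0.4 0 0 -0.55 0; 0.4 0 0 -0.75 0; 0.4 -0.3 0 -0.75 0; 0.4 -0.5 0 -0.75 0; 0.4 -0.5 0 -0.75 0; 0.4 -0.5 0 -0.75 0; 0.4 -0.5 0 -0.75 0"

```text
time: 18.13
position: [0.6898, -0.2551, 0.2446]
tool_rot: [-0.054, 0.999, 0.0, -0.001]
ft_force: [-0.3, 0.5, 0.4]
grip_width: 0.0609
grip_force: 0.0
```

```bash
python3 - <<'E'
from h import *
o=robot.get_obs(); print(o["time"],o["position"],o["ft_force"])
im,d,M=snap("wrist","w7"); b=im
ims,ds,Ms=snap("scene","s7")
P=cloud("wrist",d,M); q=P[:300].reshape(-1,3); near=np.hypot(q[:,0]-.592,q[:,1]+.266)<.011
print("head z",np.percentile(q[near,2],[50,90,98]), q[near&(q[:,2]>.115)].mean(0))
near=np.hypot(q[:,0]-.592,q[:,1]+.266)<.016; z=q[near,2]; print("collar z",np.median(z[(z>.07)&(z<.095)]))
out=np.zeros((600,800,3),np.uint8); out[:480,:480]=cv2.resize(ims[165:275,240:350+0],(480,480),interpolation=3); out[:240,480:800]=cv2.resize(b,(320,240)); out[240:480,480:800]=cv2.resize(ims,(320,240))
cv2.imwrite("pics/c7.png",out[...,::-1])
E
```

```text
18.1333 [ 0.68978183 -0.25506327  0.24463583] [-0.3272174   0.54443109  0.36591135]
head z [0.12496196 0.12602871 0.1267008 ] [ 0.59163202 -0.26578309  0.12481626]
collar z 0.0810397643757339
```

View pics/c7.png

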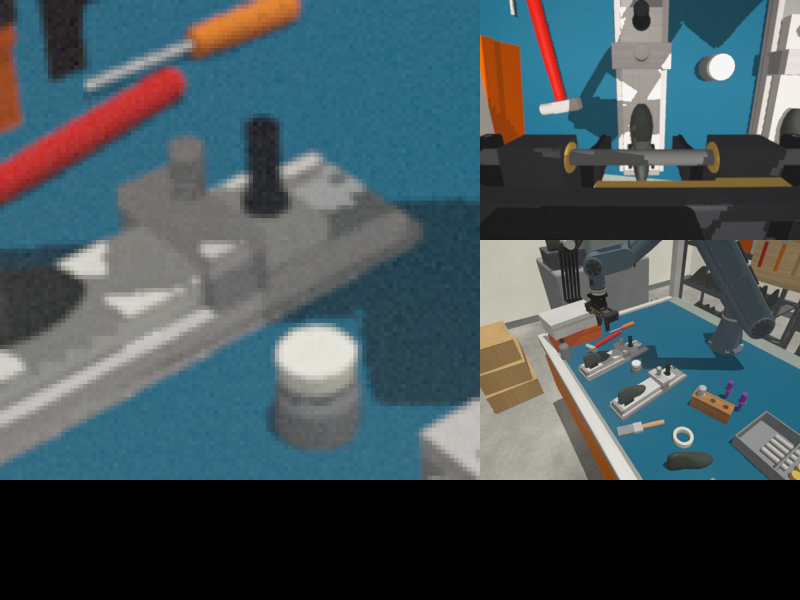

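The pin stands upright in the bridge at crop (186,165). Its head top is at 125–126 mm and its collar top at about 81 mm, so it is fully seated. Everything else is where it was and the arm is clear.

```bash
python3 -c "
from rig import robot
print(robot.hand_in())"
```

```text
the job is handed in; nothing more can be done
None
```

The job is handed in: the open carriage is home against its stop, and the spare pin is in the eye with its collar flat on the bridge. I left everything else where it was, and the robot clock read about 18 s of the 58 s allowed.

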